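# Hang the lockout tag on the isolator's sprung clip, marked face outward

## Task

Take the yellow-marked lockout tag out of its rack and hang it by its eye on the sprung clip of the grey isolator box, striped yellow face outward (away from the box), turning or regrasping it first if needed. Ease it back against the sprung pad until it clears the red upturned lip, then lower it fully home on the shank and let go; be gentle with the clip (well under 15 N), and leave the blue spare tag and the other things on the bench undisturbed.

Things in the scene. Friction and masses are not known exactly. Their poses are not given: they have to be found in the camera images.
- tag: lockout tag: rigid plate 10 mm thick (its x), 165 mm tall (its z), about 0.12 kg, 64 mm wide up to z = 84 mm. Origin: middle of its bottom edge, mid-thickness. +x points out of the MARKED face (yellow, black slanted stripes); the other face is plain grey; from above, the top edge is yellow on the marked side, grey on the other. Starts upright in the slot of rack_a, axes parallel to the rack's
- tag_grip (a point): where to pinch the tag: mid-thickness of its grip fin, 150 mm above its bottom. The fin is 10 mm thick, 30 mm wide, from z = 131 to 165 mm; pinch it across its thickness from above. Gripping lower brings the fingertips onto the clip
- tag_eye (a point): middle of the top edge of the tag's eye (the edge that rests on the clip), mid-thickness, 114 mm above the tag's bottom; axes as the tag. The eye is an open rectangle 24 mm wide, 30 mm tall (z = 84 to 114 mm) between two bars each 15 mm wide; above it a crossbar 54 mm wide up to z = 131 mm
- tag_front (a point): imaginary point 50 mm straight out from mid-thickness of the tag on its marked side, at the height of tag_eye; tells which way the mark faces
- rack_a: black desk rack, fixed, base 70 x 90 mm, its slot (12.4 mm wide along its x, 67 mm long along its y, floor 8 mm and rim 48 mm above the table) holds the yellow-marked tag. Origin at the centre of its underside; it may be turned any way. The tag may be put back in it to regrasp
- spare: bystander: a tag of the same shape with a blue and white face, standing in rack_b; leave it
- rack_b: second rack like rack_a, holds the blue spare tag
- isolator: grey switch box, fixed, 100 mm deep, 110 mm wide, top 166 mm above the table. Origin on the table under its front face; +x points outward from the face. From the face, at y = 0, the clip sticks out along +x: a square springy steel shank 8 x 8 mm, top 165 mm above the table, giving 1 mm per 3 N downward (6 mm at most), with a red upturned lip at its end and an orange sprung pad behind that
- isolator_clip (a point): where the tag's eye edge (mid-thickness) rests when hung, with the clip at its middle setting: 65 mm out from the box face, level with the shank's top; axes as the isolator. The whole clip (shank, lip, pad) is clamped anywhere up to 25 mm nearer or farther along x, and NO reading or isolator_ point follows that: feel for it. y and z are true
- isolator_lip (a point): middle of the top front edge of the lip at the middle setting, 76 mm out from the box face (see isolator_clip: true place up to 25 mm nearer or farther). The lip is 6 mm thick along x, 8 mm wide, its top 9 mm above the shank's top; the tag's eye must pass over it
- isolator_pad (a point): front of the sprung pad at rest at the middle setting, 5 mm behind the lip's rear. Two prongs at y = +-19 mm, 10 mm wide, 157 to 173 mm above the table. It must be pressed back over 5 mm to admit the tag: force 1.5 N + 0.5 N per mm, hard stop at 11 mm (7 N). Let go, it pushes the tag out to the lip. Its friction can hold the tag up: press down till it rests on the shank
- fan: bystander: black 92 mm square cooling fan, 25 mm thick, lying flat
- capacitor: bystander: black cylinder 35 mm across, 60 mm tall, standing
- screwdriver: bystander: yellow screwdriver lying down
- spray: bystander: spray can 58 mm across, 190 mm tall, standing
- heatsink: bystander: finned aluminium heatsink 80 x 60 x 35 mm

How it is judged:
By the outcome, as a careful person would: the job done as asked, in the order asked, and still so for the second after the job is handed in, with the robot touching nothing.
It also fails if it takes over 53 s, if anything falls off the work surface, if the arm or the gripper's body presses on something with over 40 N, if the wrist force passes 120 N, or if a joint passes its speed limit or range.

## Robot

A 6-joint arm with a two-finger parallel gripper is mounted at the origin on the work surface. World frame = base frame: x ahead of the robot, y to its left, z up, the work surface at z = 0. Lengths are in mm, angles in degrees, forces in N, time in s.
With the tool pointing down it reaches from about 350 to 850 mm from the base axis. Payload 8.1 kg.
Tool frame: the origin (TCP) lies between the finger pads; the fingertips stand 22 mm ahead of it and the grasp point (between the pads) lies 3 mm ahead of it; z points along the fingers, y is the line along which they close (so a half turn about z gives the same grasp; the last joint's range is limited). The gripper opens to 85 mm and grips with 20 to 120 N. Pads are 22 mm wide; open, the fingers measure 114 mm over their backs; the gripper's body (76 mm by 85 mm) begins 54 mm behind the grasp point. The pads swing forward as they close: fully open they stand 13 mm farther back than shut.
Start: joints at [65.352, 7.471, 85.268, -0, 87.261, -4.893], TCP at [202.784, 564.698, 217.092] pointing down, gripper open.
Joint ranges: [-169.43, 169.43], [-51.17, 129.36], [1.28, 143.12], [-76.62, 256.62], [0, 156.53], [-152.29, 152.29]. Speed limits (degrees/s): [136.94, 136.94, 159.86, 180, 180, 180].

## Interface

Orientations are given as [roll, pitch, yaw] about the fixed x, y, z axes, in that order (R = Rz(yaw) Ry(pitch) Rx(roll)).
In Python, from bench import sense, snapshot, calibration, hand_in gives the robot as it stands.
- The arm moves only by the shell command python3 -m crank 'ROWS' [FORCE]. ROWS is JSON, a list of rows, each a list of 5 numbers: the shift along the tool's x, y, z in cm, then the turn about the tool's z in rad, then the finger opening in cm, from 0 to 8.54. A call has 1 to 20 rows; each row is the pose to reach, as a shift and turn from the pose commanded when the call began, along the tool's axes at that moment; what a row does not reach only later rows make up. A row lasts 1/10 s, in which the tool goes at most 50 mm and 8.59 degrees, less where a joint would pass 70% of its speed; a pose out of reach is approached as far as the arm can. A call with a gripper value outside its range is refused whole. The fingers move at their own pace and stop on an object; FORCE is the grip in N (left out, the last holds). Time passes only in rows, so rows that repeat a pose let the fingers close. It gives the time, the measured TCP pose, the force, the opening and the grip force at its end, in the units of the state.
- sense(): the state, without advancing time (a new reading comes with each control period).
- snapshot(name): name is "scene" or "side" or "wrist"; returns (picture, depth): 384x512x3 uint8, red, green, blue; 384x512 float32, mm along the optical axis (not along the pixel's ray), 0 where there is no reading.
- calibration(name): a dict with "fovy" (degrees; the focal length in pixels is half the picture's height over the tangent of half this angle, whatever the lens; pixels are square), "cx", "cy" (the principal point, pixels), "rvec" (rotation vector, rad) and "tvec" (3), from world to camera coordinates, as OpenCV has them; the wrist camera has in their place "tool_from_camera" (4x4, takes a point from camera to tool coordinates, whose origin is the TCP and whose axes are the flange's). Camera axes: x right, y down, z forward; pixel columns grow to the right and rows downward; lengths in mm; the calibration is good to about 2 mm. A picture is of the moment at which its call begins: read the wrist's pose just before it. calibration takes no time and is no camera call.
- hand_in(): hands the job in; it is judged then, once.
The state is a dict: "time": time; "joint_pos": joint angles; "qd": joint speeds; "joint_efforts": joint torques, N m; "tool_pos": TCP position; "tcp_rot": TCP orientation; "ft_force": force on the tool from outside, world axes, zero at the start; "wrist_torque": the same for the moment, N m; "finger_gap": finger opening in mm; "grip_force": force on a finger pad.
Only numpy, scipy, OpenCV 4.12 (cv2) and the standard library are available. Lean on these libraries where they do the work, as an engineer would, in place of code of your own. Each camera call takes 0.05 s, during which the arm holds its last target. There are 200 camera calls.

## Working session

There is one attempt and no reset: what is moved stays moved. The work goes in short steps, Python scripts to look and compute and a shell command to move; the robot and the scene stay as the last step left them, time stands still between calls to the robot, and variables do not carry over. Pictures are saved under pics/ and viewed, at most 12 in all, crops included, and the job is handed in when it is done.

```bash
mkdir -p pics; ls; cat > h.py <<'E'
import numpy as np, cv2
from bench import sense, snapshot, calibration
from scipy.spatial.transform import Rotation as R
def cam(name,st=None):
    c=calibration(name); f=192/np.tan(np.radians(c["fovy"])/2)
    if name=="wrist":
        T=np.array(c["tool_from_camera"]); Rt=R.from_euler('xyz',st["tcp_rot"],degrees=True).as_matrix()
        Rc=Rt@T[:3,:3]; o=Rt@T[:3,3]+np.array(st["tool_pos"])
    else:
        Rw=cv2.Rodrigues(np.array(c["rvec"],float))[0]; Rc=Rw.T; o=-Rw.T@np.array(c["tvec"],float)
    return f,c["cx"],c["cy"],Rc,o
def points(depth,C):
    f,cx,cy,Rc,o=C; v,u=np.indices(depth.shape)
    p=np.stack([(u-cx)/f*depth,(v-cy)/f*depth,depth],-1)
    return p@Rc.T+o
def ray(u,v,z,C):
    f,cx,cy,Rc,o=C; d=Rc@np.array([(u-cx)/f,(v-cy)/f,1]); return o+d*(z-o[2])/d[2]
E
python3 - <<'E'
from h import *
for n in ["scene","side","wrist"]:
    st=sense(); p,d=snapshot(n); np.savez(f"pics/{n}0.npz",p=p,d=d)
    cv2.imwrite(f"pics/{n}0.png",p[:,:,::-1])
    print(n,calibration(n), (d==0).mean())
print(sense())
a=[cv2.imread(f"pics/{n}0.png") for n in ["scene","side"]]
cv2.imwrite("pics/both0.png",np.vstack([cv2.resize(x,(400,300)) for x in a]))
E
```

```text
pics
scene {'fovy': 54.83351322557372, 'cx': 254.34255219719032, 'cy': 194.43026914268705, 'rvec': array([ 1.10156953,  2.2118053 , -1.18350314]), 'tvec': array([ 395.85795781, -137.05062787, 1539.93778259])} 0.004079182942708333
side {'fovy': 42.92098194737093, 'cx': 257.25753827882244, 'cy': 184.75060650041559, 'rvec': array([ 2.03726245, -0.93543711,  0.44218571]), 'tvec': array([-417.88722269,  344.69410424, 1399.00130529])} 0.0360565185546875
wrist {'fovy': 69.88385831947772, 'cx': 249.78756993065142, 'cy': 187.8290493889712, 'tool_from_camera': array([[ 7.13468075e-04, -9.54931623e-01, -2.96825008e-01,
         7.52237890e+01],
       [ 9.99998998e-01,  3.18428207e-04,  1.37923081e-03,
        -4.68150804e-01],
       [-1.22255366e-03, -2.96825695e-01,  9.54930894e-01,
        -1.56291379e+02],
       [ 0.00000000e+00,  0.00000000e+00,  0.00000000e+00,
         1.00000000e+00]])} 0.004033406575520833
{'time': 0.15, 'joint_pos': array([ 6.53509067e+01,  7.50552612e+00,  8.53176589e+01, -1.43571913e-03,
        8.72624045e+01, -4.89284407e+00]), 'qd': array([-0.02806684, -0.18862854, -0.18076978, -0.03095886,  0.06992216,
       -0.06740885]), 'joint_efforts': array([ 7.41366730e-04, -5.70067692e+01, -5.01152372e+01, -2.35306952e-04,
        9.77159390e-03,  1.25613733e-04]), 'tool_pos': array([202.60072772, 564.25992153, 216.2557082 ]), 'tcp_rot': array([-1.79914600e+02, -5.87138994e-03,  1.60243816e+02]), 'ft_force': array([ 0.44347867, -0.01334038, -0.21588667]), 'wrist_torque': array([-0.04695722, -0.0125959 , -0.02959281]), 'grip_force': 0.0, 'finger_gap': 85.21224319361674}
```

View pics/scene0.png

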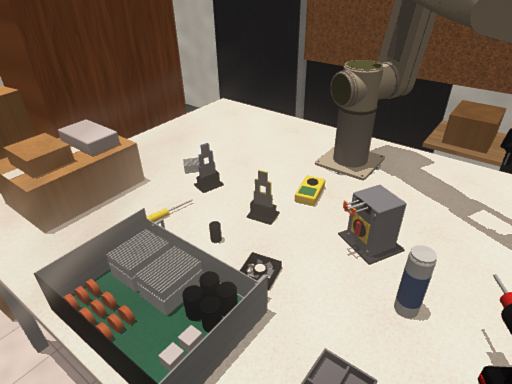

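View pics/side0.png

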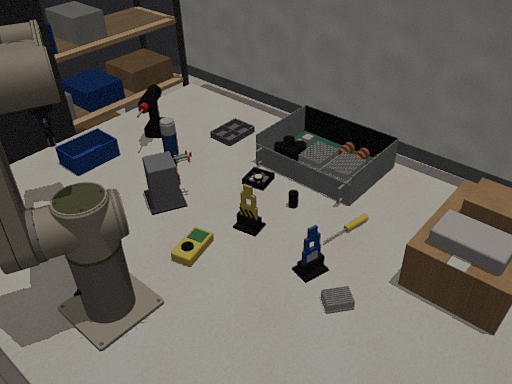

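Scene view: the yellow tag is at about (263,190) and the isolator at (373,220), with its clip pointing left to (348,206). Side view: the striped face at (247,205) faces the side camera, and the spare is at (312,245).

```bash
python3 - <<'E'
from h import *
def L(n):
    z=np.load(f"pics/{n}0.npz"); C=cam(n); return z["p"],points(z["d"],C),C
for n,box in [("side",(225,180,275,240)),("scene",(245,165,285,225))]:
    p,P,C=L(n); print(n,"cam",C[4].round())
    u0,v0,u1,v1=box; hsv=cv2.cvtColor(p,cv2.COLOR_RGB2HSV)
    m=np.zeros(p.shape[:2],bool); m[v0:v1,u0:u1]=1
    Q=P[m&(P[...,2]>60)&(P[...,2]<200)]
    print("tag pts",len(Q),Q.mean(0).round(1)); 
    xy=Q[:,:2]; med=np.median(xy,0); xy=xy[np.linalg.norm(xy-med,axis=1)<50]
    w,V=np.linalg.eigh(np.cov((xy-xy.mean(0)).T)); print("dir long",V[:,1],np.degrees(np.arctan2(V[1,1],V[0,1])),np.sqrt(w),med, Q[:,2].max())
    Rk=P[m&(P[...,2]>40)&(P[...,2]<56)]; print("rim",len(Rk),Rk.mean(0).round(1),Rk.min(0).round(),Rk.max(0).round())
# isolator
for n,box in [("side",(135,135,200,215)),("scene",(335,180,410,265))]:
    p,P,C=L(n); u0,v0,u1,v1=box
    m=np.zeros(p.shape[:2],bool); m[v0:v1,u0:u1]=1
    T=P[m&(np.abs(P[...,2]-166)<8)]
    r=cv2.minAreaRect(T[:,:2].astype(np.float32)); print(n,"top",len(T),r, cv2.boxPoints(r).round().tolist())
    hsv=cv2.cvtColor(p,cv2.COLOR_RGB2HSV)
    red=m&((hsv[...,0]<8)|(hsv[...,0]>172))&(hsv[...,1]>120)&(hsv[...,2]>90)
    ii=np.argwhere(red); print("red",len(ii)); 
    for v,u in ii[::max(1,len(ii)//25)]: print((u,v),P[v,u].round().tolist(),p[v,u].tolist())
# all objects over table: height map clusters
E
```

```text
side cam [-398. -943. 1097.]
tag pts 392 [506.4 -75.3 112.4]
dir long [-0.197481    0.98030671] 101.38969333945273 [ 3.34167725 17.44029573] [505.8745175  -76.11988872] 177.23550179029598
rim 139 [502.2 -78.2  47. ] [ 483. -115.   40.] [528. -33.  56.]
scene cam [1304.  521.  759.]
tag pts 453 [513.1 -67.8 113.9]
dir long [-0.20536798  0.97868483] 101.8510410774903 [ 2.99355616 17.1650938 ] [513.68821837 -67.40760336] 176.93949646260558
rim 146 [517.  -65.5  48.1] [ 491. -109.   40.] [533. -27.  56.]
side top 618 ((452.072021484375, 252.1136932373047), (115.75422668457031, 166.39920043945312), 60.616249084472656) [[351.0, 243.0], [496.0, 161.0], [553.0, 262.0], [408.0, 343.0]]
red 3
(np.int64(190), np.int64(152)) [525.0, 217.0, 172.0] [146, 71, 64]
(np.int64(190), np.int64(153)) [523.0, 216.0, 169.0] [94, 23, 22]
(np.int64(178), np.int64(174)) [471.0, 232.0, 99.0] [142, 54, 48]
scene top 1117 ((493.2137451171875, 333.79022216796875), (284.04925537109375, 169.293701171875), 63.309688568115234) [[354.0, 245.0], [505.0, 169.0], [633.0, 423.0], [481.0, 499.0]]
red 91
(np.int64(346), np.i
[... 1330 characters left out ...]
(229)) [478.0, 237.0, 71.0] [92, 46, 43]
(np.int64(358), np.int64(229)) [486.0, 248.0, 81.0] [112, 50, 44]
(np.int64(356), np.int64(230)) [481.0, 241.0, 71.0] [111, 50, 44]
(np.int64(359), np.int64(230)) [481.0, 250.0, 76.0] [115, 48, 42]
(np.int64(357), np.int64(231)) [485.0, 246.0, 73.0] [105, 49, 44]
(np.int64(355), np.int64(232)) [481.0, 239.0, 63.0] [110, 50, 44]
(np.int64(358), np.int64(232)) [483.0, 248.0, 69.0] [118, 49, 43]
(np.int64(356), np.int64(233)) [482.0, 243.0, 62.0] [110, 49, 44]
(np.int64(359), np.int64(233)) [480.0, 251.0, 65.0] [108, 49, 43]
(np.int64(357), np.int64(234)) [482.0, 246.0, 60.0] [113, 49, 43]
(np.int64(358), np.int64(235)) [480.0, 249.0, 56.0] [112, 53, 44]
```

View pics/wrist0.png

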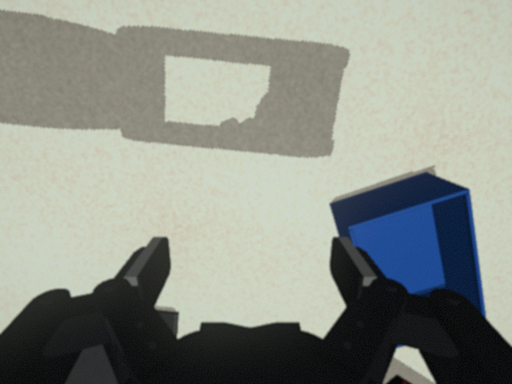

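```bash
python3 -m crank '[[0,0,-5,0,8],[0,0,-11,0,6],[-8,-4.5,-11,0,4],[-37.2,-21.7,-11,0,4],[-37.2,-21.7,-11,0,4],[-37.2,-21.7,-11,0,4],[-37.2,-21.7,-11,0,4],[-37.2,-21.7,-11,0,4],[-37.2,-21.7,-11,0,4],[-37.2,-21.7,-11,0,4],[-37.2,-21.7,-11,0,4],[-37.2,-21.7,-11,0,4],[-37.2,-21.7,-11,0,4],[-37.2,-21.7,-11,0,4]]'
python3 - <<'E'
from h import *
st=sense(); p,d=snapshot("wrist"); np.savez("pics/wrist1.npz",p=p,d=d,**{k:st[k] for k in("tool_pos","tcp_rot")})
cv2.imwrite("pics/wrist1.png",p[:,:,::-1]); C=cam("wrist",st); P=points(d,C); print(st["tool_pos"],st["tcp_rot"])
m=(np.abs(P[...,2]-166)<4)
n,l,s,c=cv2.connectedComponentsWithStats(m.astype(np.uint8))
i=1+s[1:,4].argmax(); k=cv2.morphologyEx((l==i).astype(np.uint8),cv2.MORPH_OPEN,np.ones((25,25)))
T=P[k>0]; r=cv2.minAreaRect(T[:,:2].astype(np.float32)); print(s[i],r,cv2.boxPoints(r).round(1).tolist(),np.median(T[:,2]))
hsv=cv2.cvtColor(p,cv2.COLOR_RGB2HSV)
red=((hsv[...,0]<6)|(hsv[...,0]>174))&(hsv[...,1]>140)&(hsv[...,2]>80)&(P[...,2]>150)
Q=P[red]; print("red",len(Q),np.median(Q,0).round(1),np.argwhere(red).mean(0) if len(Q) else 0)
Q=P[red&(P[...,2]>168)]; 
if len(Q): print(np.median(Q,0),cv2.minAreaRect(Q[:,:2].astype(np.float32)))
E
```

```text
time: 1.55
tool_pos: [479.0, 235.5, 326.9]
tcp_rot: [180.0, -0.0, 160.3]
ft_force: [-0.6, -0.1, -0.6]
finger_gap: 39.8
grip_force: 0.0
[478.95889905 235.46542526 326.91098621] [ 1.79998286e+02 -3.50131121e-02  1.60288443e+02]
[ 211   61  108  147 9549] ((431.2846984863281, 266.2647399902344), (109.51301574707031, 83.27381134033203), 59.344966888427734) [[367.5, 240.39999389648438], [439.20001220703125, 197.89999389648438], [495.0, 292.1000061035156], [423.3999938964844, 334.6000061035156]] 165.37352154484677
red 17 [525.  219.1 173. ] [209.76470588 249.82352941]
[525.01057914 219.0849835  172.96044585] ((524.99609375, 219.10006713867188), (5.118223190307617, 4.424307346343994), 44.806739807128906)
```

View pics/wrist1.png

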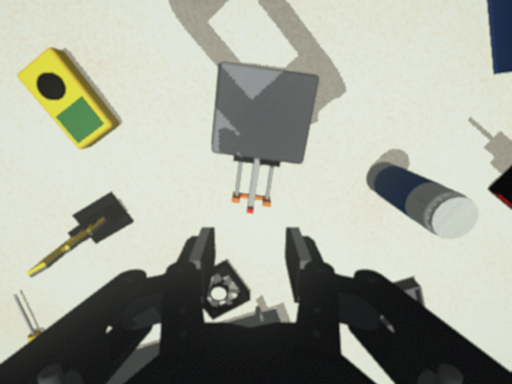

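The wrist view shows the box top with corners at (212,155), (303,163), (220,62) and (318,73). The red lip tip is at (250,210) and the orange pads are at (237,199) and (266,202). The tag, seen from above, is near (70,245).

```bash
python3 - <<'E'
from h import *
z=np.load("pics/wrist1.npz"); p,d=z["p"],z["d"]; C=cam("wrist",z); P=points(d,C)
cs=[ray(u,v,166,C)[:2] for u,v in[(212.5,157),(302.5,164),(220,62),(318,73)]]; print(np.round(cs,1))
a=lambda q:np.degrees(np.arctan2(q[1],q[0]))
print("face",a(cs[1]-cs[0])-90,"sides",a(cs[0]-cs[2]),a(cs[1]-cs[3]))
hsv=cv2.cvtColor(p,cv2.COLOR_RGB2HSV)
win=np.zeros(d.shape,bool); win[185:220,225:280]=1
org=win&(hsv[...,0]>=7)&(hsv[...,0]<16)&(hsv[...,1]>150)
n,l,s,c=cv2.connectedComponentsWithStats(org.astype(np.uint8))
for i in range(1,n):
    if s[i,4]>5: print("pad",c[i],s[i],np.median(P[l==i],0).round(1), ray(*c[i],173,C).round(1))
red=win&((hsv[...,0]<6)|(hsv[...,0]>174))&(hsv[...,1]>140); n,l,s,c=cv2.connectedComponentsWithStats(red.astype(np.uint8)); print(s,c,[ray(*x,174,C).round(1) for x in c[1:]])
g1=ray(256.5,165,165,C);g2=ray(251.5,200,165,C);print("shank",g1,g2,a((g2-g1)[:2]))
# tag top
m=(P[...,2]>160)&(P[...,2]<185)&(np.indices(d.shape)[1]<140); Q=P[m]; print("tagtop",len(Q))
if len(Q): r=cv2.minAreaRect(Q[:,:2].astype(np.float32)); print(r,np.median(Q,0),cv2.boxPoints(r))
m=(P[...,2]>175)&(np.indices(d.shape)[1]>400); print("spray",np.median(P[m],0),P[m][:,2].max())
cv2.imwrite("pics/crop1.png",cv2.resize(p[40:230,200:330,::-1],None,fx=3,fy=3,interpolation=cv2.INTER_CUBIC))
E
```

```text
[[450.7 199.3]
 [494.1 295.9]
 [359.  244.9]
 [404.3 339.7]]
face -24.19894614789908 sides -26.41225184641189 -25.96293126306
pad [243.5 195.5] [240 195   8   2  16] [511.2 215.5 154.2] [505.3 218.1 173. ]
pad [259.125  197.4375] [256 196   8   3  16] [520.1 233.1 154.8] [513.9 234.8 173. ]
pad [235.68181818 199.36363636] [233 198   6   4  22] [507.  207.4 172.3] [506.7 207.6 173. ]
pad [266.54166667 202.83333333] [264 201   6   5  24] [523.7 240.9 172.1] [523.4 240.9 173. ]
[[     0      0    512    384 196591]
 [   248    208      5      5     17]] [[255.50049087 191.49842058]
 [249.82352941 209.76470588]] [array([524.7, 219.1, 174. ])]
shank [477.22371734 244.48886985 165.        ] [516.61821277 224.2154032  165.        ] -27.23156853411857
tagtop 235
((510.3400573730469, -70.81367492675781), (10.130208969116211, 31.947031021118164), 10.612042427062988) [509.24283053 -65.59246712 171.47133067] [[502.41992  -56.046135]
 [508.3032   -87.44677 ]
 [518.2602   -85.581215]
 [512.37695  -54.18058 ]]
spray [488.13067681 290.59894098 420.41780581] 483.2491670240305
```

View pics/crop1.png

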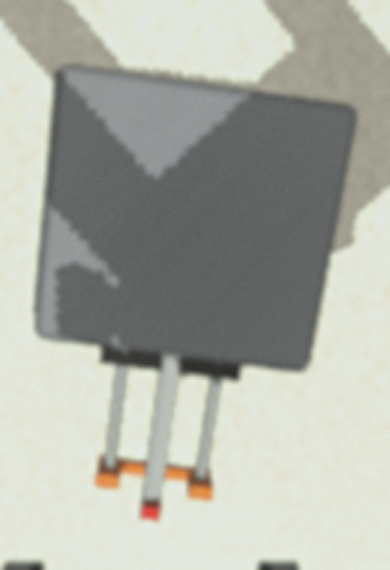

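The crop shows the clip lying square to the box: pads at both sides and the red lip at the end. Its axis azimuth is about -26.3°, and the clip is set about 13 mm nearer the box. Next I go above the tag.

```bash
python3 -m crank '[[-13.3,-27.8,3,1.03,4],[-13.3,-27.8,3,1.03,4],[-13.3,-27.8,3,1.03,4],[-13.3,-27.8,3,1.03,4],[-13.3,-27.8,3,1.03,4],[-13.3,-27.8,3,1.03,4],[-13.3,-27.8,8.7,1.03,4],[-13.3,-27.8,8.7,1.03,4],[-13.3,-27.8,8.7,1.03,4],[-13.3,-27.8,8.7,1.03,4],[-13.3,-27.8,8.7,1.03,4]]'
python3 - <<'E'
from h import *
st=sense(); p,d=snapshot("wrist"); C=cam("wrist",st); P=points(d,C); print(st["tool_pos"],st["tcp_rot"],st["ft_force"])
cv2.imwrite("pics/wrist2.png",p[:,:,::-1])
m=(P[...,2]>166)&(P[...,2]<180)
n,l,s,c=cv2.connectedComponentsWithStats(m.astype(np.uint8)); 
for i in range(1,n):
    if s[i,4]>50:
        Q=P[l==i]; print(s[i],c[i],cv2.minAreaRect(Q[:,:2].astype(np.float32)),np.median(Q[:,2]),
         "px rect",cv2.minAreaRect(np.argwhere(l==i)[:,::-1].astype(np.float32)))
E
```

```text
time: 2.7
tool_pos: [512.0, -70.6, 242.6]
tcp_rot: [179.8, 0.1, 101.5]
ft_force: [-0.2, -0.4, 0.8]
finger_gap: 40.2
grip_force: 0.0
[511.96797314 -70.63571449 242.647437  ] [1.79814915e+02 7.63341105e-02 1.01469352e+02] [-0.19955693 -0.39466052  0.75074489]
[242 175  12  35 399] [247.23809524 191.57393484] ((510.6535339355469, -70.92974090576172), (9.577126502990723, 30.527286529541016), 11.156303405761719) 172.20694663270723 px rect ((247.5, 192.0), (34.0, 11.0), 90.0)
```

View pics/wrist2.png

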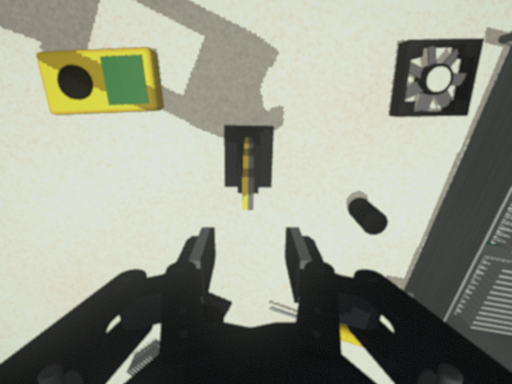

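Seen from above the tag is at (247,192), with yellow on the left (tool -y). It is aligned within 2 mm and 0.5°, so I descend and grip.

```bash
python3 -m crank '[[0,-0.13,3,0,4],[0,-0.13,6,0,4],[0,-0.13,7.5,0,4],[0,-0.13,7.9,0,4],[0,-0.13,7.9,0,4],[0,-0.13,7.9,0,4],[0,-0.13,7.9,0,2],[0,-0.13,7.9,0,0.6],[0,-0.13,7.9,0,0.6],[0,-0.13,7.9,0,0.6],[0,-0.13,7.9,0,0.6],[0,-0.13,7.9,0,0.6],[0,-0.13,7.9,0,0.6]]' 40
```

```text
time: 4.05
tool_pos: [509.4, -72.1, 161.0]
tcp_rot: [-180.0, -0.0, 101.2]
ft_force: [-0.0, 0.0, 0.9]
finger_gap: 6.0
grip_force: 0.0
```

```bash
python3 - <<'E'
from h import *
print(sense())
a=[]
for n in("wrist","side","scene"):
    p,d=snapshot(n)
    if n=="side": p=cv2.resize(p[150:270,180:340],(512,384),interpolation=cv2.INTER_CUBIC)
    if n=="scene": p=cv2.resize(p[130:250,200:360],(512,384),interpolation=cv2.INTER_CUBIC)
    a.append(cv2.resize(p,(400,300)))
cv2.imwrite("pics/g3.png",np.vstack([np.hstack(a[:2]),np.hstack([a[2],a[2]])])[:,:,::-1])
E
```

```text
{'time': 4.05, 'joint_pos': array([-1.37673501e+01, -3.92403774e+00,  1.02804174e+02, -5.35641674e-04,
        8.11285468e+01, -2.49965929e+01]), 'qd': array([-0.09365861, -0.0308385 , -0.03826498,  0.03269446, -0.05293584,
       -0.10265238]), 'joint_efforts': array([-4.15661067e-03, -4.53726447e+01, -4.89587331e+01, -5.81693002e-04,
        2.04063610e-03,  1.05177176e-04]), 'tool_pos': array([509.41690682, -72.10615226, 161.04590377]), 'tcp_rot': array([-1.79991907e+02, -3.18947954e-03,  1.01229325e+02]), 'ft_force': array([-0.00187421,  0.03778853,  0.92505904]), 'wrist_torque': array([ 0.04717936,  0.04008409, -0.02869308]), 'grip_force': 0.0, 'finger_gap': 6.040755282224133}
```

View pics/g3.png

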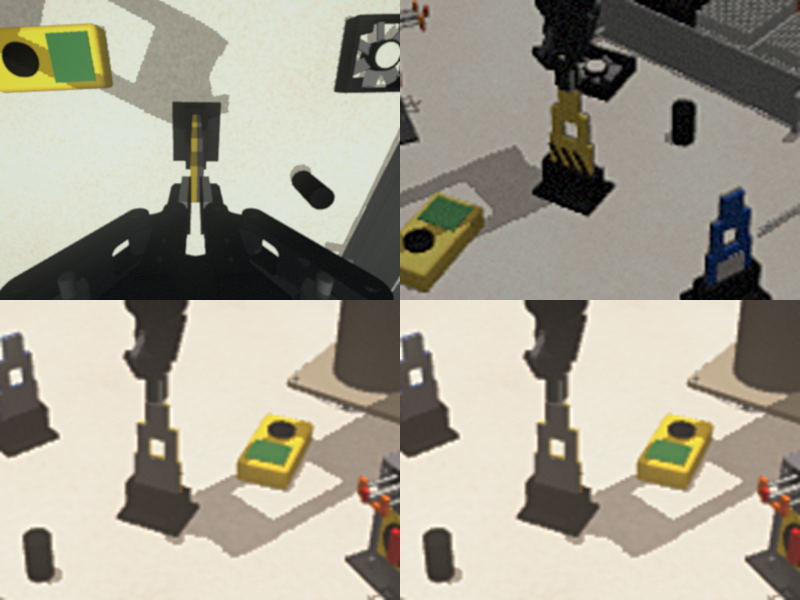

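The fingers straddle the fin, which sits between the pads at wrist (197,190), but they have not gripped it. I'll command the fingers fully shut.

```bash
python3 -m crank '[[0,0,0,0,0],[0,0,0,0,0],[0,0,0,0,0],[0,0,0,0,0]]' 40
```

```text
time: 4.6
tool_pos: [509.5, -72.1, 161.1]
tcp_rot: [-180.0, -0.0, 101.2]
ft_force: [0.2, -0.8, -0.9]
finger_gap: -0.2
grip_force: 0.0
```

```bash
python3 - <<'E'
from h import *
st=sense(); print(st["tool_pos"])
p,d=snapshot("wrist"); C=cam("wrist",st); P=points(d,C)
cv2.imwrite("pics/w4.png",cv2.resize(p[110:300,150:350],(800,600))[:,:,::-1] if 0 else cv2.resize(p[120:300,150:350],(660,594))[:,:,::-1])
for v in range(150,300,6): print(v,P[v,[238,243,248,253,258,263]].round(0)[:,[0,2]].tolist())
T=np.array(calibration("wrist")["tool_from_camera"]);f,cx,cy,_,_=C
for z in (0,3,22):
    q=np.linalg.inv(T)@[0,0,z,1]; print("tool z",z,"px",cx+f*q[0]/q[2],cy+f*q[1]/q[2],q[2])
E
```

```text
[509.46421632 -72.11078529 161.09755351]
150 [[493.0, 47.0], [497.0, 47.0], [502.0, 62.0], [507.0, 60.0], [512.0, 46.0], [517.0, 48.0]]
156 [[494.0, 48.0], [499.0, 48.0], [502.0, 92.0], [506.0, 92.0], [513.0, 48.0], [518.0, 47.0]]
162 [[495.0, 47.0], [500.0, 48.0], [503.0, 91.0], [507.0, 92.0], [514.0, 47.0], [519.0, 47.0]]
168 [[496.0, 47.0], [501.0, 48.0], [503.0, 113.0], [507.0, 114.0], [516.0, 48.0], [521.0, 48.0]]
174 [[497.0, 47.0], [502.0, 47.0], [503.0, 133.0], [507.0, 131.0], [510.0, 132.0], [522.0, 46.0]]
180 [[498.0, 47.0], [503.0, 47.0], [504.0, 139.0], [507.0, 138.0], [510.0, 139.0], [523.0, 47.0]]
186 [[499.0, 48.0], [504.0, 48.0], [505.0, 138.0], [508.0, 137.0], [511.0, 138.0], [524.0, 48.0]]
192 [[501.0, 47.0], [506.0, 48.0], [505.0, 139.0], [509.0, 137.0], [512.0, 138.0], [526.0, 48.0]]
198 [[502.0, 48.0], [507.0, 47.0], [506.0, 148.0], [509.0, 148.0], [512.0, 146.0], [527.0, 47.0]]
204 [[503.0, 48.0], [508.0, 48.0], [506.0, 159.0], [509.0, 160.0], [512.0, 160.0], [529.0, 47.0]]
210 [[504.0, 46.0], [503.0, 169.0], [506.0, 169.0], [509.0, 169.0], [512.0, 168.0], [530.
[... 923 characters left out ...]
.0, 222.0], [505.0, 223.0], [508.0, 212.0], [510.0, 211.0], [511.0, 222.0], [513.0, 222.0]]
276 [[503.0, 227.0], [505.0, 226.0], [509.0, 212.0], [511.0, 211.0], [511.0, 227.0], [512.0, 228.0]]
282 [[503.0, 230.0], [506.0, 227.0], [509.0, 212.0], [512.0, 211.0], [511.0, 230.0], [512.0, 231.0]]
288 [[503.0, 234.0], [507.0, 223.0], [510.0, 211.0], [512.0, 212.0], [511.0, 231.0], [512.0, 234.0]]
294 [[503.0, 240.0], [507.0, 223.0], [511.0, 212.0], [513.0, 212.0], [511.0, 233.0], [511.0, 243.0]]
tool z 0 px 249.12126705734852 228.70215960032354 171.51547299169525
tool z 3 px 249.12927724200176 226.63193246456308 174.38119613737464
tool z 22 px 249.1744709544316 214.9516461929785 192.5307760600108
```

View pics/w4.png

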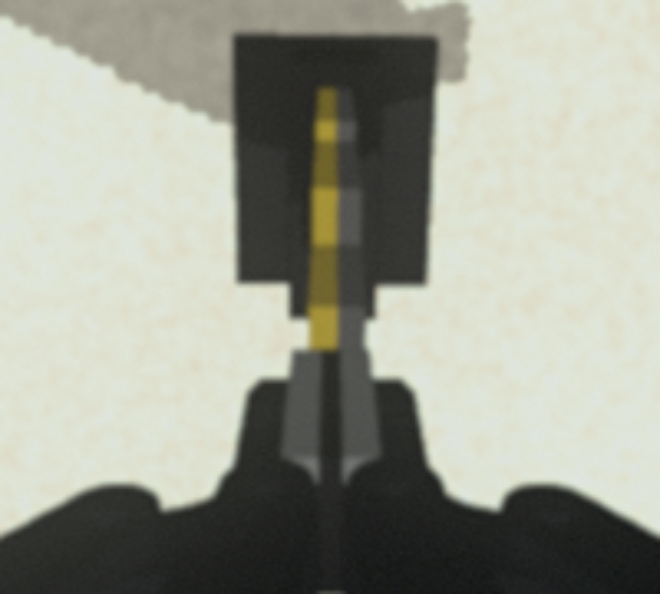

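The picture shows the shut fingertips at crop (330,350) ending above the fin top, so the tips sit higher than stated. I'll measure them in tool coordinates.

```bash
python3 - <<'E'
from h import *
st=sense(); p,d=snapshot("wrist"); C=cam("wrist",st); P=points(d,C)
Rt=R.from_euler('xyz',st["tcp_rot"],degrees=True).as_matrix(); o=st["tool_pos"]
Q=(P-o)@Rt
for v in range(222,262,4): print(v,Q[v,[243,257]].round(1).tolist())
for n in("side","scene"):
    p,d=snapshot(n); P=points(d,cam(n)); Q=(P-o)@Rt
    m=(np.abs(Q[...,1])<25)&(np.abs(Q[...,0])<25)&(Q[...,2]<30)&(Q[...,2]>-75)
    h,e=np.histogram(Q[m][:,2],bins=np.arange(-75,31,7))
    for a,b in zip(e[:-1],e[1:]):
        k=m&(Q[...,2]>=a)&(Q[...,2]<b)
        if k.sum(): print(n,a,b,k.sum(),"x",np.percentile(Q[k][:,0],[5,95]).round(),"y",np.percentile(Q[k][:,1],[5,95]).round(),p[k].mean(0).round())
E
```

```text
222 [[9.5, -3.5, -11.0], [9.7, 4.5, -11.3]]
226 [[10.6, -3.3, -18.8], [10.7, 4.3, -18.9]]
230 [[11.0, -3.2, -24.5], [10.5, 4.2, -23.5]]
234 [[10.6, -3.1, -28.2], [10.8, 4.1, -28.8]]
238 [[10.8, -3.0, -33.0], [10.8, 4.0, -33.1]]
242 [[10.3, -2.9, -36.2], [10.6, 3.9, -36.7]]
246 [[11.1, -2.8, -41.5], [10.7, 3.8, -40.8]]
250 [[10.4, -2.7, -43.9], [10.7, 3.7, -44.6]]
254 [[10.4, -2.7, -47.5], [11.2, 3.6, -48.8]]
258 [[10.5, -2.6, -50.9], [10.4, 3.5, -50.8]]
side -75 -68 10 x [-14.  -1.] y [-13.  21.] [ 9. 12. 12.]
side -68 -61 20 x [-13.   5.] y [-20.  20.] [10. 12. 12.]
side -61 -54 13 x [-15.   5.] y [-18.   9.] [14. 14. 14.]
side -54 -47 10 x [-14.  -7.] y [-16.   6.] [42. 41. 40.]
side -47 -40 10 x [-13.   1.] y [-16.   5.] [31. 32. 32.]
side -40 -33 17 x [-13.   3.] y [-17.   2.] [27. 27. 28.]
side -33 -26 9 x [-12.  -1.] y [-14.   6.] [41. 41. 40.]
side -26 -19 16 x [-14.   5.] y [-15.   6.] [29. 29. 31.]
side -19 -12 9 x [-17.   2.] y [-9.  3.] [52. 49. 43.]
side -12 -5 17 x [-16.  16.] y [-9. -1.] [86. 75. 38.]
side -5 2 15 x [-15.   9.] y [-10.   2.] [89. 77. 39.]
side 2 9 18 x 
[... 324 characters left out ...]
54 7 x [ 8. 12.] y [-10.  11.] [88. 80. 72.]
scene -54 -47 11 x [-2. 11.] y [-8. 14.] [93. 86. 78.]
scene -47 -40 18 x [-4. 11.] y [-4. 15.] [81. 76. 69.]
scene -40 -33 15 x [-3. 11.] y [-3. 13.] [80. 74. 67.]
scene -33 -26 15 x [-5. 11.] y [-3. 14.] [84. 77. 71.]
scene -26 -19 12 x [-3. 12.] y [-3. 14.] [103.  96.  88.]
scene -19 -12 15 x [-9. 15.] y [-1.  7.] [111.  99.  79.]
scene -12 -5 21 x [-12.  16.] y [0. 7.] [90. 82. 74.]
scene -5 2 18 x [-10.  16.] y [1. 8.] [89. 81. 72.]
scene 2 9 20 x [-13.  16.] y [2. 8.] [89. 81. 73.]
scene 9 16 17 x [-13.  15.] y [3. 8.] [89. 82. 73.]
scene 16 23 32 x [-21.  23.] y [-3.  7.] [111. 100.  77.]
scene 23 30 27 x [-20.  21.] y [4. 8.] [80. 74. 69.]
```

The shut fingertips sit about 17 mm behind the reported TCP, not 22 mm ahead. That is 39 mm off, and the wrist, side and scene views all agree. I'll reopen, go 36 mm lower, and watch the force.

```bash
python3 -m crank '[[0,0,0,0,3.5],[0,0,0,0,3.5],[0,0,0,0,3.5],[0,0,0,0,3.5],[0,0,1,0,3.5],[0,0,2,0,3.5],[0,0,2.5,0,3.5],[0,0,2.5,0,3.5]]'
```

```text
time: 5.6
tool_pos: [508.3, -71.8, 134.3]
tcp_rot: [-179.8, -0.1, 101.2]
ft_force: [-0.1, -0.6, 0.1]
finger_gap: 34.8
grip_force: 0.0
```

```bash
python3 -m crank '[[0,0,0.6,0,3.5],[0,0,1.1,0,3.5],[0,0,1.1,0,3.5],[0,0,1.1,0,1.5],[0,0,1.1,0,0],[0,0,1.1,0,0],[0,0,1.1,0,0],[0,0,1.1,0,0],[0,0,1.1,0,0],[0,0,1.1,0,0]]' 40
```

```text
time: 6.6
tool_pos: [509.7, -72.2, 125.4]
tcp_rot: [180.0, 0.0, 101.2]
ft_force: [-0.3, 0.2, 2.6]
finger_gap: 9.8
grip_force: 40.1
```

Gripped: opening 9.8 mm, 40 N. Now I lift, carry it out in front of the clip, and turn it.

```bash
python3 -m crank '[[0,0,-1,0,0],[0,0,-3,0,0],[0,0,-5,0,0],[0,0,-8,0,0],[5,2,-10.5,-0.15,0],[9,4,-10.5,-0.3,0],[13,6,-10.5,-0.45,0],[17,8,-10.5,-0.6,0],[21,10,-10.5,-0.75,0],[24.9,11.7,-10.5,-0.9,0],[24.9,11.7,-10.5,-1.05,0],[24.9,11.7,-10.5,-1.2,0],[24.9,11.7,-10.5,-1.35,0],[24.9,11.7,-10.5,-1.5,0],[24.9,11.7,-10.5,-1.65,0],[24.9,11.7,-10.5,-1.8,0],[24.9,11.7,-10.5,-1.95,0],[24.9,11.7,-10.5,-2.1,0],[24.9,11.7,-10.5,-2.25,0],[24.9,11.7,-10.5,-2.4,0]]'
```

```text
time: 8.6
tool_pos: [575.5, 194.8, 230.4]
tcp_rot: [180.0, -0.0, -120.9]
ft_force: [-0.2, -0.1, -1.3]
finger_gap: 9.6
grip_force: 39.9
```

```bash
python3 -m crank '[[0,0,0,-0.087,0],[0,0,0,-0.087,0],[0,0,0,-0.087,0],[0,0,0,-0.087,0]]'
cat > tgt.py <<'E'
from h import *
import sys
u=np.array([np.cos(np.radians(-26.3)),np.sin(np.radians(-26.3))]); w=np.array([-u[1],u[0]])
def rep():
    st=sense(); q=st["tool_pos"]; Rt=R.from_euler('xyz',st["tcp_rot"],degrees=True).as_matrix()
    f=st["ft_force"]
    print("s %.1f lat %.1f z %.1f eyez %.1f yaw %.1f grip %.1f gap %.1f t %.2f"%(q[:2]@u,q[:2]@w,q[2],q[2]-3.4,st["tcp_rot"][2],st["grip_force"],st["finger_gap"],st["time"]))
    print("force s %.2f lat %.2f z %.2f"%(f[:2]@u,f[:2]@w,f[2])," s per tool axes",(Rt.T@np.r_[u,0]).round(3),"j6 %.1f"%st["joint_pos"][5])
if __name__=="__main__": rep()
E
python3 - <<'E'
from tgt import *
rep(); st=sense(); p,d=snapshot("wrist"); C=cam("wrist",st); P=points(d,C)
q,e=snapshot("scene")
cv2.imwrite("pics/w5.png",np.hstack([cv2.resize(p,(400,300)),cv2.resize(q[140:290,250:450],(400,300))])[:,:,::-1])
hsv=cv2.cvtColor(p,cv2.COLOR_RGB2HSV)
red=((hsv[...,0]<6)|(hsv[...,0]>174))&(hsv[...,1]>140)
n,l,s,c=cv2.connectedComponentsWithStats(red.astype(np.uint8))
for i in range(1,n):
    if s[i,4]>6: r=ray(*c[i],174,C); print("red",c[i],s[i,4],r.round(1),"s,lat",r[:2]@u,r[:2]@w,np.median(P[l==i],0).round())
org=(hsv[...,0]>=7)&(hsv[...,0]<16)&(hsv[...,1]>150)
n,l,s,c=cv2.connectedComponentsWithStats(org.astype(np.uint8))
for i in range(1,n):
    if s[i,4]>10: r=ray(*c[i],173,C); print("org",c[i],s[i,4],"s,lat",r[:2]@u,r[:2]@w,np.median(P[l==i],0).round())
E
```

```text
time: 9.0
tool_pos: [575.7, 194.9, 230.2]
tcp_rot: [180.0, -0.0, -116.4]
ft_force: [-0.7, 0.4, -1.5]
finger_gap: 9.2
grip_force: 39.9
s 429.7 lat 429.8 z 230.2 eyez 226.8 yaw -116.4 grip 39.9 gap 9.2 t 9.00
force s -0.79 lat 0.04 z -1.48  s per tool axes [-0.002 -1.    -0.   ] j6 -139.7
red [343.0952381 165.2952381] 105 [497.4 201.8 174. ] s,lat 356.53711547338776 401.30089150942507 [477. 236.  76.]
red [348.82089552 178.74626866] 67 [497.2 214.2 174. ] s,lat 350.8424443764868 412.3236864625199 [480. 246.  97.]
red [315.7027027  196.06756757] 74 [526.6 216.  174. ] s,lat 376.3655481882686 426.9821721347978 [527. 216. 173.]
org [328.05394191 175.43568465] 241 s,lat 367.43134285714194 409.8266249665139 [510. 206. 165.]
org [324.56804734 211.18343195] 169 s,lat 367.75795968477627 440.70104782657575 [524. 236. 166.]
```

View pics/w5.png

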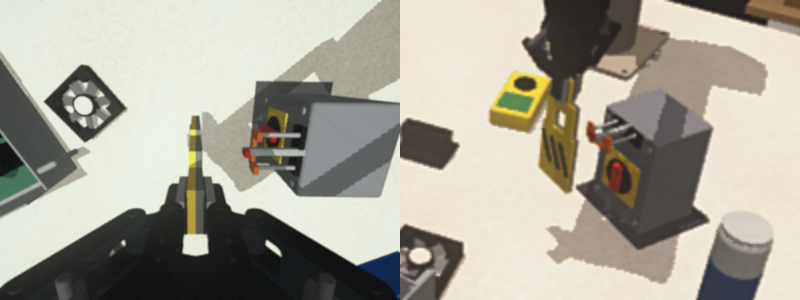

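The right half shows the yellow striped face outward, in front of the clip. The left half has the lip at about (246,153), in line. I'll lower to eye height and approach.

```bash
python3 -m crank '[[0,0,2.5,0,0],[0,0,4.6,0,0],[0,0,4.6,0,0],[0,1.5,4.6,0,0],[0,3,4.6,0,0],[0,4,4.6,0,0],[0,4.7,4.6,0,0],[0,5.2,4.6,0,0],[0,5.2,4.6,0,0],[0,5.2,4.6,0,0]]'; python3 tgt.py
```

```text
time: 10.1
tool_pos: [529.3, 217.9, 184.3]
tcp_rot: [-180.0, 0.0, -116.3]
ft_force: [0.3, 0.2, -0.3]
finger_gap: 9.2
grip_force: 39.9
s 378.0 lat 429.9 z 184.3 eyez 180.9 yaw -116.3 grip 39.9 gap 9.2 t 10.10
force s 0.19 lat 0.29 z -0.25  s per tool axes [ 0.001 -1.     0.   ] j6 -136.5
```

```bash
python3 -m crank '[[0,0.2,0,0,0],[0,0.4,0,0,0],[0,0.6,0,0,0],[0,0.6,0,0,0]]'|grep ft; python3 tgt.py;  python3 -m crank '[[0,0.1,0,0,0],[0,0.2,0,0,0],[0,0.2,0,0,0]]' |grep ft; python3 tgt.py; python3 -m crank '[[0,0.1,0,0,0],[0,0.2,0,0,0],[0,0.2,0,0,0]]'|grep ft; python3 tgt.py
```

```text
ft_force: [1.0, -0.6, -1.3]
s 371.8 lat 429.7 z 184.0 eyez 180.6 yaw -116.3 grip 39.9 gap 9.7 t 10.50
force s 1.15 lat -0.06 z -1.30  s per tool axes [ 0. -1.  0.] j6 -136.0
ft_force: [1.7, -1.3, -3.2]
s 369.9 lat 429.8 z 184.1 eyez 180.7 yaw -116.3 grip 39.7 gap 9.6 t 10.80
force s 2.13 lat -0.37 z -3.18  s per tool axes [ 0. -1.  0.] j6 -135.9
ft_force: [2.2, -1.7, -3.4]
s 367.9 lat 429.8 z 184.1 eyez 180.7 yaw -116.3 grip 39.6 gap 9.5 t 11.10
force s 2.70 lat -0.54 z -3.43  s per tool axes [ 0. -1.  0.] j6 -135.8
```

```bash
python3 -m crank '[[0,0.1,0,0,0],[0,0.2,0,0,0],[0,0.2,0,0,0],[0,0.2,0,0,0]]'|grep ft; python3 tgt.py;  python3 -m crank '[[0,0.1,0,0,0],[0,0.2,0,0,0],[0,0.2,0,0,0],[0,0.2,0,0,0]]' |grep ft; python3 tgt.py
python3 - <<'E'
from tgt import *
st=sense(); p,d=snapshot("wrist"); q,e=snapshot("scene"); r,e=snapshot("side")
cv2.imwrite("pics/w6.png",np.hstack([cv2.resize(p[100:280,180:420],(400,300)),cv2.resize(q[160:250,310:430],(400,300),interpolation=cv2.INTER_CUBIC)])[:,:,::-1])
E
```

```text
ft_force: [4.5, -0.7, -2.9]
s 365.9 lat 429.8 z 184.1 eyez 180.7 yaw -116.3 grip 39.6 gap 9.2 t 11.50
force s 4.34 lat 1.32 z -2.95  s per tool axes [ 0. -1.  0.] j6 -135.6
ft_force: [4.2, -2.5, -3.7]
s 363.9 lat 429.8 z 184.1 eyez 180.7 yaw -116.3 grip 39.6 gap 9.5 t 11.90
force s 4.88 lat -0.39 z -3.71  s per tool axes [ 0. -1.  0.] j6 -135.5
```

View pics/w6.png

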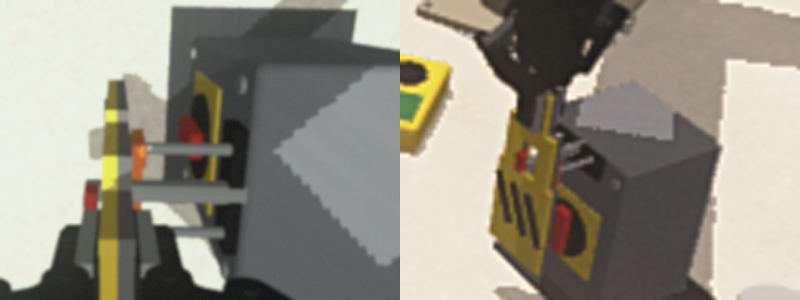

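The left half shows the red lip at (91,193) in front of the tag and the orange pad (140,160) pressed behind. The right half shows the lip through the eye. I'll go in 1 mm more, then lower.

```bash
python3 -m crank '[[0,0.1,0,0,0],[0,0.1,0,0,0],[0,0.1,0.3,0,0],[0,0.1,0.6,0,0],[0,0.1,0.6,0,0]]'|grep ft; python3 tgt.py;  python3 -m crank '[[0,0,0.2,0,0],[0,0,0.4,0,0],[0,0,0.4,0,0]]' |grep ft; python3 tgt.py;python3 -m crank '[[0,0,0.2,0,0],[0,0,0.4,0,0],[0,0,0.4,0,0]]' |grep ft; python3 tgt.py
```

```text
ft_force: [6.9, -1.5, -1.8]
s 363.4 lat 430.3 z 178.9 eyez 175.5 yaw -116.3 grip 39.9 gap 9.5 t 12.55
force s 6.83 lat 1.69 z -1.82  s per tool axes [ 0.    -1.     0.002] j6 -135.4
ft_force: [5.3, -1.8, -0.7]
s 363.5 lat 430.5 z 175.2 eyez 171.8 yaw -116.3 grip 40.2 gap 9.0 t 12.85
force s 5.51 lat 0.71 z -0.73  s per tool axes [ 0.    -1.     0.002] j6 -135.4
ft_force: [5.6, -0.5, 0.6]
s 363.5 lat 430.5 z 171.2 eyez 167.8 yaw -116.3 grip 40.3 gap 9.2 t 13.15
force s 5.29 lat 2.01 z 0.63  s per tool axes [ 0.    -1.     0.002] j6 -135.4
```

```bash
python3 -m crank '[[0,0,0.1,0,0],[0,0,0.2,0,0],[0,0,0.2,0,0]]'|grep ft; python3 tgt.py;  python3 -m crank '[[0,0,0.1,0,0],[0,0,0.1,0,0]]' |grep ft; python3 tgt.py;python3 -m crank '[[0,0,0.1,0,0],[0,0,0.1,0,0],[0,0,0.1,0,0]]' |grep ft; python3 tgt.py
```

```text
ft_force: [5.9, -2.0, 1.4]
s 363.6 lat 430.5 z 169.4 eyez 166.0 yaw -116.3 grip 40.4 gap 9.8 t 13.45
force s 6.15 lat 0.85 z 1.38  s per tool axes [ 0.    -1.     0.002] j6 -135.4
ft_force: [4.6, -1.9, 1.5]
s 363.6 lat 430.5 z 168.4 eyez 165.0 yaw -116.3 grip 40.5 gap 9.8 t 13.65
force s 4.92 lat 0.34 z 1.53  s per tool axes [ 0.    -1.     0.002] j6 -135.4
ft_force: [5.3, -1.5, 1.9]
s 363.7 lat 430.6 z 167.6 eyez 164.2 yaw -116.3 grip 40.6 gap 9.2 t 13.95
force s 5.38 lat 0.97 z 1.92  s per tool axes [ 0.    -1.     0.002] j6 -135.4
```

```bash
python3 -m crank '[[0,0,0.1,0,0],[0,0,0.1,0,0],[0,0,0.1,0,0]]' |grep ft; python3 tgt.py;python3 -m crank '[[0,0,0.1,0,0],[0,0,0.1,0,0],[0,0,0.1,0,0]]' |grep ft; python3 tgt.py
```

```text
ft_force: [4.7, -2.0, 5.6]
s 363.7 lat 430.6 z 166.8 eyez 163.4 yaw -116.3 grip 41.1 gap 9.5 t 14.25
force s 5.06 lat 0.30 z 5.56  s per tool axes [ 0.    -1.     0.002] j6 -135.4
ft_force: [4.0, -2.5, 6.7]
s 363.7 lat 430.6 z 166.1 eyez 162.7 yaw -116.3 grip 41.3 gap 9.3 t 14.55
force s 4.66 lat -0.51 z 6.67  s per tool axes [ 0.    -1.     0.003] j6 -135.4
```

Seated on the shank with about 6 N down. I'll ease outward to the lip, relax the press slightly, release and rise.

```bash
python3 -m crank '[[0,-0.1,0,0,0],[0,-0.15,0,0,0],[0,-0.15,0,0,0]]' |grep ft; python3 tgt.py; python3 -m crank '[[0,0,-0.05,0,0],[0,0,-0.05,0,0],[0,0,-0.05,0,1.2],[0,0,-0.05,0,1.6],[0,0,-0.05,0,2.2],[0,0,-0.05,0,3],[0,0,-0.05,0,3],[0,0,-0.05,0,3]]'; python3 tgt.py; python3 - <<'E'
from tgt import *
p,d=snapshot("wrist"); q,e=snapshot("scene")
cv2.imwrite("pics/w7.png",np.hstack([cv2.resize(p[100:280,180:420],(400,300)),cv2.resize(q[160:250,310:430],(400,300),interpolation=cv2.INTER_CUBIC)])[:,:,::-1])
E
```

```text
ft_force: [2.0, -1.5, 7.3]
s 364.5 lat 430.7 z 166.0 eyez 162.6 yaw -116.3 grip 41.5 gap 9.3 t 14.85
force s 2.44 lat -0.48 z 7.32  s per tool axes [ 0.001 -1.     0.001] j6 -135.5
time: 15.65
tool_pos: [516.7, 223.9, 164.3]
tcp_rot: [180.0, -0.0, -116.3]
ft_force: [-0.1, -0.3, -0.3]
finger_gap: 30.0
grip_force: 0.0
s 364.0 lat 429.7 z 164.3 eyez 160.9 yaw -116.3 grip 0.0 gap 30.0 t 15.65
force s 0.06 lat -0.30 z -0.26  s per tool axes [ 0.    -1.    -0.001] j6 -135.5
```

View pics/w7.png

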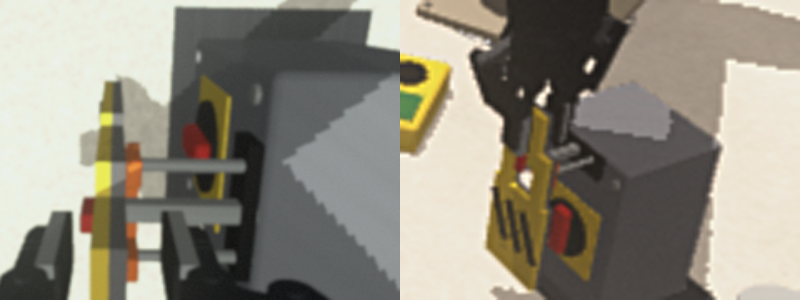

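The tag hangs behind the red lip at (88,215), with both pads bearing on it. I'll rise straight up and check.

```bash
python3 -m crank '[[0,0,-1,0,3],[0,0,-3,0,3],[0,0,-6,0,3],[0,0,-10,0,3],[0,0,-14,0,3],[0,0,-14,0,3],[0,0,-14,0,3]]'; python3 - <<'E'
from tgt import *
st=sense(); p,d=snapshot("wrist"); C=cam("wrist",st); P=points(d,C); q,e=snapshot("scene")
cv2.imwrite("pics/w8.png",np.hstack([cv2.resize(p,(400,300)),cv2.resize(q[160:250,310:430],(400,300),interpolation=cv2.INTER_CUBIC)])[:,:,::-1])
S=P[...,:2]@u; Lt=P[...,:2]@w
m=(P[...,2]>195)&(P[...,2]<235)&(abs(Lt-429)<30)&(abs(S-364)<30); Q=P[m]
print(m.sum(),np.percentile(Q[:,2],[5,50,95]),np.percentile(S[m],[5,50,95]),np.percentile(Lt[m],[5,95]))
E
```

```text
time: 16.45
tool_pos: [517.8, 224.2, 307.0]
tcp_rot: [-179.8, 0.2, -116.3]
ft_force: [0.3, -0.0, -0.1]
finger_gap: 29.7
grip_force: 0.0
374 [203.49701001 214.24266928 215.47081261] [362.69211711 367.41426188 372.11496576] [414.3212884  442.31318876]
```

View pics/w8.png

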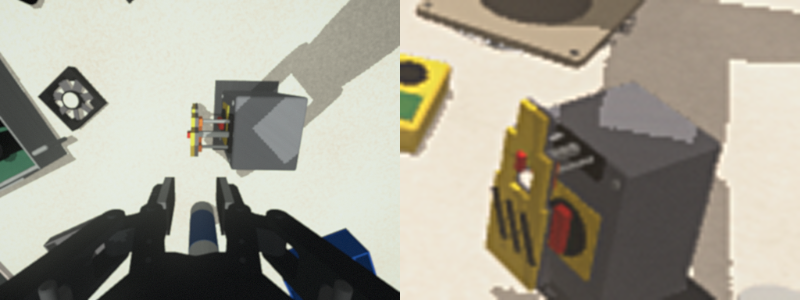

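The tag hangs with its yellow stripes outward. Its fin top reads about 215 mm against 216 mm expected, so it is fully home. Handing in.

```bash
python3 -c "from bench import hand_in; print(hand_in())"
```

```text
the job is handed in; nothing more can be done
None
```

The tag hangs by its eye on the clip, fully home behind the lip with its striped yellow face outward; peak clip force readings were about 7 N, the gripper is clear at 16.5 s, and the job is handed in, result not shown.

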